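# Tap a jammed pin out of a bottle

### The arm

A 7-joint arm with a two-finger parallel gripper is mounted at the origin on the work surface; the furniture and walls round the work are solid. World frame = base frame: x ahead of the robot, y to its left, z up, the work surface at z = 0. Lengths are in m, angles in rad, forces in N, time in s.
With the tool pointing down it reaches from about 0.425 to 1.025 m from the base axis. Payload 9.4 kg.
Tool frame: the origin (TCP) lies between the finger pads; the fingertips stand ahead of it and the grasp point (between the pads) lies 3 mm ahead of it (arm.tcp_to_tips is the z of the fingertips in the tool frame, in m); z points along the fingers, y is the line along which they close (so a half turn about z gives the same grasp; the last joint's range is limited). The gripper opens to 85 mm and grips with 20 to 120 N. Pads are 22 mm wide; open, the fingers measure 114 mm over their backs; the gripper's body (76 mm by 85 mm) begins 54 mm behind the grasp point. The pads swing forward as they close: fully open they stand 13 mm farther back than shut.
Start: joints at [-1.35, 0.599, -0.003, 1.599, 0.002, 0.943, -0.08], TCP at [0.213, 0.693, 0.253] pointing down, gripper open.
Joint ranges: [-2.57, 2.57], [-0.35, 1.97], [-1.29, 1.29], [0.11, 2.56], [-1.05, 4.19], [0.11, 1.86], [-2.63, 2.63]. Speed limits (rad/s): [2.22, 2.22, 3.01, 3.01, 3.14, 3.14, 3.14].

### API

Orientations are given as [roll, pitch, yaw] about the fixed x, y, z axes, in that order (R = Rz(yaw) Ry(pitch) Rx(roll)).
In Python, from station import status, vision, sign_off, arm gives the robot as it stands.
- The arm moves only by the tool move_arm, never from a script. Its argument "motion" is a list of rows, each a list of 6 numbers: the shift along the world's x, y, z scaled (see below), then the turn, a rotation vector about the world's x, y, z scaled (see below). A call has 1 to 8 rows; each row is the pose to reach, as a shift and turn from the pose commanded when the call began, turning the shorter way round; what a row does not reach only later rows make up. The controller multiplies each number of a shift by 200 mm and each number of a turn by 360 degrees. A row lasts 1/8 s, in which the tool goes at most 62.5 mm and 10.7 degrees, less where a joint would pass 70% of its speed; a pose out of reach is approached as far as the arm can. A call with a number of a shift or a turn outside -1 to 1 is refused whole. A call with a gripper value outside its range is refused whole. "fingers" is the gripper command: -1 is shut, 1 is fully open, values between are in proportion, set as the call begins (left out, the last holds). The fingers move at their own pace and stop on an object; "grip_force" is the grip in N (left out, the last holds). Time passes only in rows, so rows that repeat a pose let the fingers close. It gives the time, the measured TCP pose, the force, the opening and the grip force at its end, in the units of the state.
- status.sense(): the state, without advancing time (a new reading comes with each control period).
- vision.snapshot(name): name is "scene" or "top" or "wrist"; returns a dict with "pixels" (384x512x3 uint8, red, green, blue), "range_z" (384x512 float32, m along the optical axis (not along the pixel's ray), 0 where there is no reading), "fx", "fy", "cx", "cy" (pixels), "cam_to_world" (4x4, takes a point from camera to world coordinates). Camera axes: x right, y up, looking along -z (the intrinsics and any distortion apply to the point x, -y, -z); pixel columns grow to the right and rows downward; lengths in m; the calibration is good to about 2 mm. The wrist camera is an equidistant fisheye: a pixel r from the principal point sees the ray r / f radians off the axis. A picture is of the moment at which its call begins.
- sign_off(): hands the job in; it is judged then, once.
The state is a dict: "time": time; "q": joint angles; "joint_vel": joint speeds; "joint_torque": joint torques, N m; "tcp_pos": TCP position; "tcp_rot": TCP orientation; "force": force on the tool from outside, world axes, zero at the start; "torque": the same for the moment, N m; "grip_width": finger opening in m; "gripper_force": force on a finger pad.
Only numpy, scipy, OpenCV 4.12 (cv2) and the standard library are available. Lean on these libraries where they do the work, as an engineer would, in place of code of your own. Each camera call takes 0.05 s, during which the arm holds its last target. There are 200 camera calls.

### The job

A steel pin is jammed in the neck of the short, wide plastic bottle. Pick the bottle up, tip its mouth down and tap its rim on the edge of the steel bar, as often as needed, until the pin drops into the tray in front of the bar; do not pull the pin out with the fingers. Then lay the bottle down on its side on the bench, outside the knock-out box, and leave the longer, slimmer bottle where it is.

Things in the scene. Friction and masses are not known exactly. Their poses are not given: they have to be found in the camera images.
- bottle: Short, wide white plastic bottle lying on its side, 90 long, 44 wide and high; a steel pin end shows in its mouth. x runs along it: mouth (facing roughly to the left, +y) at x -45, bottom at +45. Origin: underside, mid length; centre line at z 22. Square body 44x44 from x -21 to +45 (grip across y, best near x -8: less twist from taps), neck 30x30, collar (the rim) 44x44 from x -45 to -39. 0.13 to 0.2 kg.
- mouth (a point): Centre of the bottle's mouth: on its centre line, in the plane of the rim, 45 mm from mid length.
- pin: Round steel pin, 14 dia, 28 long, 35 g, stuck in the bottle's neck; origin mid length, x along it. Its outer end starts 6 beyond the rim. Friction of about 0.45 N holds it, a third more than its weight. Taps of the rim on the bar at 0.2 to 0.3 m/s (strokes of 3 cm or more), mouth down about 45 degrees, jog it out some mm each; 6 mm on it is free and slides out by itself.
- knock_box: Knock-out box, fixed to the bench: dark steel open tray, 150x150, walls 4 thick and 45 high, with a bright steel bar along one side. Origin at bench level, mid width, where tray and bar meet; x points from tray to bar, roughly to the right, -y. Tray x -150 to 0, bar x 0 to 24, both y -75 to +75; bar top at z 75.
- bar_edge (a point): Middle of the bar's top edge on the tray side, 75 above the bench. Axes as the box. The rim's lower edge should land 5 to 8 mm behind this edge (+x), bottle above and behind the bar, mouth over the tray, so that the pin clears the bar.
- slim_bottle: The other white plastic bottle, empty, lying on its side; 130 long, 32 wide, 32 high. Origin: underside, about mid length; mouth at x -65. A loose bystander.
Mind the look-alikes: they are no part of the job. What is shaped like the bottle but green or red is not meant.

How it is judged:
By the outcome, as a careful person would: the job done as asked, in the order asked, and still so for the second after the job is handed in, with the robot touching nothing.
It also fails if it takes over 45 s, if anything falls off the work surface, if the arm or the gripper's body presses on something with over 40 N, if the wrist force passes 120 N, or if a joint passes its speed limit or range.

## Working session

There is one attempt and no reset: what is moved stays moved. The work goes in short steps, Python scripts to look and compute and a tool call to move; the robot and the scene stay as the last step left them, time stands still between calls to the robot, and variables do not carry over. Pictures are saved under pics/ and viewed, at most 10 in all, crops included, and the job is handed in when it is done.

Besides the shell and the picture viewer there is one more tool, called in YAML: its name, and indented under it one key for each argument. move_arm: Moves the arm, as the interface text tells. Its arguments: {"type":"object","properties":{"motion":{"type":"array","items":{"type":"array","items":{"type":"number"}}},"fingers":{"type":"number"},"grip_force":{"type":"number"}},"required":["motion"]}

```bash
mkdir -p pics; ls
cat > h.py <<'E'
import numpy as np, cv2
from station import status, vision, arm
def snap(n,f):
    s=vision.snapshot(n); np.savez('pics/'+f+'.npz',**s); cv2.imwrite('pics/'+f+'.png',cv2.cvtColor(s['pixels'],cv2.COLOR_RGB2BGR)); return s
def pts(s):
    z=np.array(s['range_z']); v,u=np.mgrid[0:384,0:512]
    P=np.stack([(u-s['cx'])/s['fx']*z,-(v-s['cy'])/s['fy']*z,-z,np.ones_like(z)],-1)
    W=(P@np.array(s['cam_to_world']).T)[...,:3]; W[z==0]=np.nan; return W
E
python3 - <<'E'
from h import *
s=snap('top','top1'); c=snap('scene','scene1')
a=np.hstack([cv2.imread('pics/top1.png')]); cv2.imwrite('pics/top1b.png',cv2.resize(a,(800,600)))
print(np.array(s['cam_to_world']).round(3),s['fx'],arm.tcp_to_tips if hasattr(arm,'tcp_to_tips') else 0, dir(arm)[-12:])
print(status.sense())
E
```

```text
pics
[[-0.014  0.994 -0.111  0.399]
 [-1.    -0.016 -0.022  0.051]
 [-0.023  0.111  0.994  1.142]
 [ 0.     0.     0.     1.   ]] 483.15308340595 0.022 ['__module__', '__ne__', '__new__', '__reduce__', '__reduce_ex__', '__repr__', '__setattr__', '__sizeof__', '__str__', '__subclasshook__', '__weakref__', 'tcp_to_tips']
{'time': 0.1, 'q': array([-1.34968487,  0.60005607, -0.00253031,  1.60003423,  0.00176927,
        0.94290135, -0.07980626]), 'joint_vel': array([ 0.00048419, -0.00178798,  0.00044015, -0.00138383, -0.00011595,
        0.00159077,  0.00040852]), 'joint_torque': array([ 5.32752325e-03, -7.77982020e+01,  1.57005899e+00, -2.58625263e+01,
        1.26556680e-02,  5.53074948e-03, -4.38266579e-05]), 'tcp_pos': array([0.21263273, 0.69271762, 0.25250115]), 'tcp_rot': array([-3.14020046e+00,  1.12864370e-04,  2.84380463e+00]), 'force': array([-0.21765537,  0.59823239,  0.56575682]), 'torque': array([-0.03703297, -0.03201848,  0.06325347]), 'gripper_force': 0.0, 'grip_width': 0.08556425877163439}
```

View pics/top1b.png

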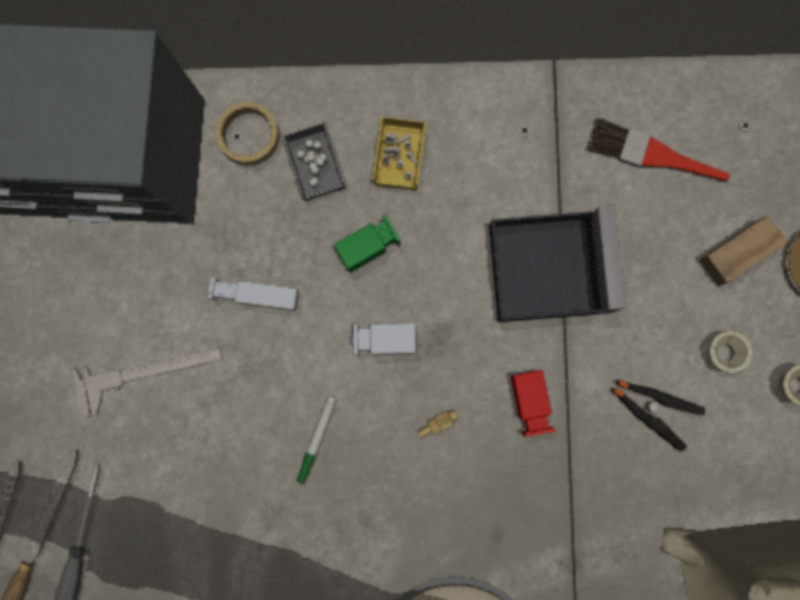

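View pics/scene1.png

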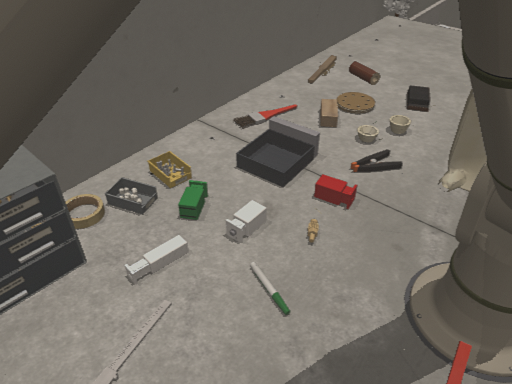

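The top view shows the bottle at (246,217) in native pixels with its mouth to the left. The slim bottle is at (162,189), the box at (350,170) and the bar at about (391,165). Next I measure the bottle and bar.

Run:
```python
from h import *
s=np.load('pics/top1.npz'); W=pts(s)
def rect(name,u0,u1,v0,v1,z0,z1):
    w=W[v0:v1,u0:u1].reshape(-1,3); m=(w[:,2]>z0)&(w[:,2]<z1); w=w[m]
    r=cv2.minAreaRect(w[:,:2].astype(np.float32)*1000); print(name,len(w),r,np.median(w[:,2]),np.percentile(w[:,2],[2,98]).round(3)); return w
print('bench',np.nanmedian(W[240:300,230:300,2]))
b=rect('bottle',222,272,198,235,.036,.06)
print(b[b[:,1]>b[:,1].max()-.005].mean(0), b[b[:,1]<b[:,1].min()+.005].mean(0))
k=rect('bar',370,405,125,205,.065,.085)
rect('box',305,405,125,212,.03,.09)
rect('slim',128,195,172,202,.02,.05)
```

```text
bench 0.00043253887748528896
bottle 696 ((475.80902099609375, 93.47193908691406), (89.34630584716797, 43.6150016784668), 89.32811737060547) 0.04414688361843366 [0.037 0.049]
[0.47536949 0.13545365 0.0442668 ] [0.47515196 0.05193724 0.04367928]
bar 793 ((584.4434814453125, -231.78549194335938), (149.18795776367188, 25.641361236572266), 3.8767573833465576) 0.07551353947512718 [0.068 0.08 ]
box 1648 ((580.5828857421875, -157.42840576171875), (151.24668884277344, 174.97698974609375), 3.600770950317383) 0.061071266730967744 [0.032 0.079]
slim 721 ((546.871826171875, 290.89862060546875), (131.39462280273438, 32.28836441040039), 81.76526641845703) 0.03176783001927341 [0.023 0.037]
```

move_arm:
  motion:
    - [0.11,-0.25,-0.05,0,0,-0.017]
    - [0.22,-0.5,-0.1,0,0,-0.034]
    - [0.33,-0.75,-0.15,0,0,-0.051]
    - [0.44,-1,-0.2,0,0,-0.068]
    - [0.44,-1,-0.2,0,0,-0.068]
  fingers: 1

```text
time: 0.72
tcp_pos: [0.3028, 0.4884, 0.2127]
tcp_rot: [-3.139, 0.003, 2.41]
force: [-0.8, 0.4, 1.1]
grip_width: 0.0853
gripper_force: 0.0
```

move_arm:
  motion:
    - [0.11,-0.25,-0.05,0,0,-0.018]
    - [0.22,-0.5,-0.1,0,0,-0.036]
    - [0.33,-0.75,-0.15,0,0,-0.054]
    - [0.44,-1,-0.2,0,0,-0.072]
    - [0.44,-1,-0.2,0,0,-0.072]

```text
time: 1.35
tcp_pos: [0.3899, 0.2898, 0.1729]
tcp_rot: [-3.14, 0.002, 1.958]
force: [-0.6, 0.9, 0.3]
grip_width: 0.0851
gripper_force: 0.0
```

move_arm:
  motion:
    - [0.1,-0.25,-0.03,0,0,-0.017]
    - [0.2,-0.5,-0.06,0,0,-0.034]
    - [0.3,-0.75,-0.09,0,0,-0.051]
    - [0.425,-0.935,-0.11,0,0,-0.063]
    - [0.425,-0.935,-0.11,0,0,-0.063]
    - [0.425,-0.935,-0.11,0,0,-0.063]

```text
time: 2.1
tcp_pos: [0.4737, 0.1077, 0.1512]
tcp_rot: [-3.141, -0.001, 1.571]
force: [-0.9, -0.3, -0.6]
grip_width: 0.0853
gripper_force: 0.0
```

Run:
```python
from h import *
st=status.sense(); print(st['tcp_pos'],st['tcp_rot'],st['q'].round(3))
s=snap('wrist','w1')
```

```text
[0.47369787 0.10769668 0.15117917] [-3.14127677e+00 -7.02183922e-04  1.57110047e+00] [-0.51   0.49   0.238  2.243 -0.27   0.434 -0.053]
```

View pics/w1.png

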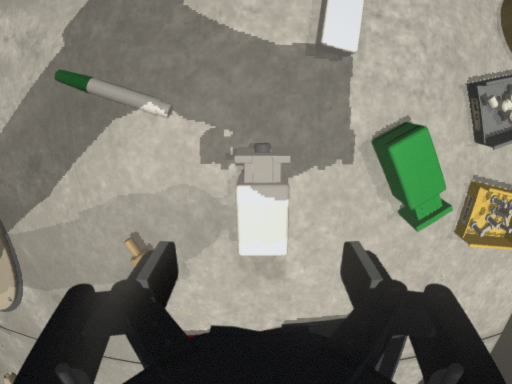

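The wrist view shows the bottle square between the fingers, body at (262,225) and pin end at (262,147). Next: descend and grip.

move_arm:
  motion:
    - [0.01,-0.03,-0.2,0,0,0]
    - [0.01,-0.03,-0.4,0,0,0]
    - [0.01,-0.03,-0.55,0,0,0]
    - [0.01,-0.03,-0.62,0,0,0]
    - [0.01,-0.03,-0.62,0,0,0]
    - [0.01,-0.03,-0.62,0,0,0]

```text
time: 2.9
tcp_pos: [0.476, 0.1006, 0.0282]
tcp_rot: [3.141, -0.0, 1.569]
force: [-0.6, 0.5, 0.1]
grip_width: 0.0855
gripper_force: 0.0
```

move_arm:
  motion:
    - [0,0,0,0,0,0]
    - [0,0,0,0,0,0]
    - [0,0,0,0,0,0]
    - [0,0,0,0,0,0]
    - [0,0,0,0,0,0]
    - [0,0,0,0,0,0]
  fingers: -1
  grip_force: 70

```text
time: 3.65
tcp_pos: [0.476, 0.1002, 0.0281]
tcp_rot: [3.14, -0.0, 1.568]
force: [-0.0, 0.4, 10.2]
grip_width: 0.0431
gripper_force: 70.8
```

move_arm:
  motion:
    - [0,0,0.2,0,0,0]
    - [0,0,0.45,0,0,0]
    - [0.1,-0.2,0.7,0,0,0]
    - [0.2,-0.4,0.85,-0.025,-0.001,0.002]
    - [0.3,-0.6,0.85,-0.05,-0.002,0.004]
    - [0.4,-0.8,0.85,-0.075,-0.003,0.006]
    - [0.4,-1,0.85,-0.1,-0.003,0.008]
    - [0.4,-1,0.85,-0.125,-0.004,0.01]

```text
time: 4.65
tcp_pos: [0.5551, -0.1027, 0.1987]
tcp_rot: [3.138, 0.79, 1.628]
force: [-1.0, 0.6, -3.7]
grip_width: 0.0435
gripper_force: 72.1
```

move_arm:
  motion:
    - [0,0,0,0,0,0]
    - [0,0,0,0,0,0]

```text
time: 4.9
tcp_pos: [0.5556, -0.1, 0.1975]
tcp_rot: [3.14, 0.783, 1.633]
force: [-0.5, -0.2, -1.6]
grip_width: 0.0434
gripper_force: 72.2
```

move_arm:
  motion:
    - [0.05,-0.22,0,0,0,0]
    - [0.1,-0.44,0,0,0,0]
    - [0.145,-0.668,-0.05,0,0,0]
    - [0.145,-0.668,-0.128,0,0,0]
    - [0.145,-0.668,-0.128,0,0,0]
    - [0.145,-0.668,-0.128,0,0,0]

```text
time: 5.65
tcp_pos: [0.5849, -0.233, 0.1723]
tcp_rot: [3.139, 0.784, 1.633]
force: [-0.1, -0.2, -2.5]
grip_width: 0.0432
gripper_force: 72.0
```

Run:
```python
from h import *
st=status.sense(); print(st['tcp_pos'],st['tcp_rot'],st['q'].round(3),st['force'])
s=snap('scene','s2'); snap('top','t2'); snap('wrist','w2')
a=np.hstack([cv2.resize(cv2.imread('pics/s2.png')[100:260,200:360],(400,400),interpolation=2),cv2.resize(cv2.imread('pics/w2.png'),(400,300))[:].copy().repeat(1,0) if 0 else cv2.copyMakeBorder(cv2.resize(cv2.imread('pics/w2.png'),(400,300)),0,100,0,0,0)])
cv2.imwrite('pics/c2.png',a)
```

```text
[ 0.58488067 -0.23296128  0.17227308] [3.13856884 0.78395139 1.63311204] [-0.619  0.881  0.918  2.119  0.397  0.311 -0.271] [-0.11523142 -0.23503727 -2.5127005 ]
```

View pics/c2.png

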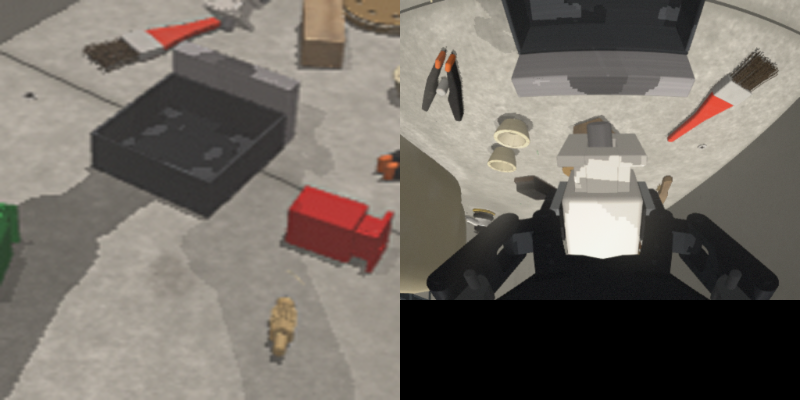

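The wrist view shows the bottle tipped, with the pin still in its mouth at (600,133) and the bar and tray beyond it. First tap.

move_arm:
  motion:
    - [0,0,-0.06,0,0,0]
    - [0,0,-0.25,0,0,0]

```text
time: 6.05
tcp_pos: [0.5858, -0.2331, 0.1221]
tcp_rot: [3.136, 0.785, 1.632]
force: [0.7, 11.5, 68.4]
grip_width: 0.0435
gripper_force: 79.4
```

move_arm:
  motion:
    - [0,0,0,0,0,0]

```text
time: 6.18
tcp_pos: [0.5843, -0.2332, 0.1195]
tcp_rot: [-3.138, 0.787, 1.638]
force: [0.7, 0.1, -1.2]
grip_width: 0.0432
gripper_force: 75.6
```

Run:
```python
from h import *
st=status.sense(); print(st['time'],st['tcp_pos'],st['tcp_rot'],st['force'])
s=vision.snapshot('wrist'); cv2.imwrite('pics/w3.png',cv2.resize(cv2.cvtColor(s['pixels'],cv2.COLOR_RGB2BGR)[80:280,150:400],(750,600)))
```

```text
6.175 [ 0.58428624 -0.23315561  0.1194944 ] [-3.138381    0.78655089  1.63814383] [ 0.7437921   0.07360334 -1.22573096]
```

View pics/w3.png

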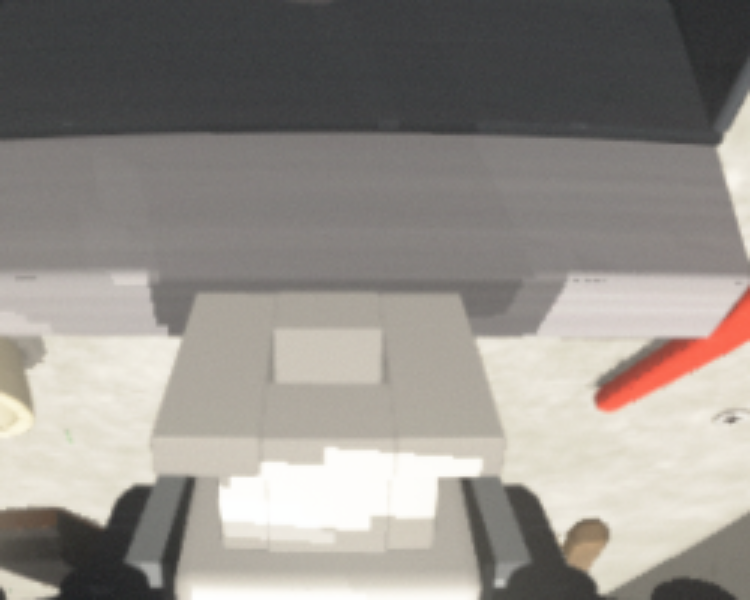

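The mouth at (328,355) is now empty, and something shows in the tray at the top of the crop (320,0). I'll lift away and check the tray.

move_arm:
  motion:
    - [0,0,0.2,0,0,0]
    - [0,0.1,0.4,0,0,0]
    - [-0.1,0.35,0.45,0,0,0]
    - [-0.25,0.6,0.45,0.025,0.001,-0.002]
    - [-0.4,0.8,0.45,0.05,0.002,-0.004]
    - [-0.5,1,0.45,0.075,0.002,-0.006]
    - [-0.5,1,0.45,0.1,0.003,-0.008]
    - [-0.5,1,0.45,0.125,0.004,-0.01]

```text
time: 7.22
tcp_pos: [0.4845, -0.0326, 0.2128]
tcp_rot: [3.14, 0.009, 1.571]
force: [0.8, -0.7, -2.8]
grip_width: 0.0429
gripper_force: 75.5
```

move_arm:
  motion:
    - [0,0.25,0,0,0,0]
    - [0,0.5,0,0,0,0]
    - [0,0.67,0,0,0,0]
    - [0,0.67,0,0,0,0]

```text
time: 7.72
tcp_pos: [0.4843, 0.1028, 0.2115]
tcp_rot: [-3.141, 0.013, 1.573]
force: [-0.3, -0.9, -1.4]
grip_width: 0.0433
gripper_force: 75.5
```

Run:
```python
from h import *
st=status.sense(); print(st['time'],st['tcp_pos'],st['tcp_rot'],st['force'],st['grip_width'])
a=snap('wrist','w4');s=snap('top','t4'); W=pts(s)
A=cv2.imread('pics/w4.png')[80:380,100:420]; B=cv2.imread('pics/t4.png')[120:220,290:410]
cv2.imwrite('pics/c4.png',np.hstack([cv2.resize(A,(400,400)),cv2.resize(B,(400,400))]))
c=W[140:200,320:380]; m=(c[...,2]>.009)&(c[...,2]<.03); print(m.sum(), np.median(c[m],0), c[...,2].max())
```

```text
7.725 [0.4842754  0.10276236 0.21150758] [-3.14074777  0.01325394  1.57320768] [-0.26015626 -0.90360032 -1.43684391] 0.043310544993729036
342 [ 0.60726059 -0.17783234  0.01548876] nan
```

View pics/c4.png

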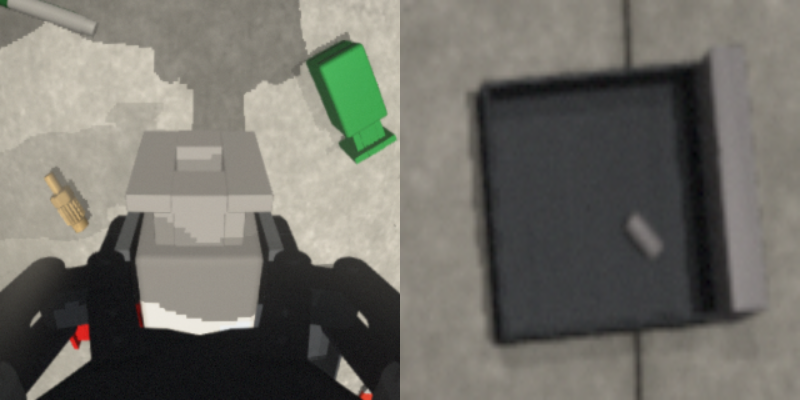

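The pin lies in the tray at crop (645,235). The wrist view shows more of the rim face than before, so the bottle twisted in the grip. I'll measure that tilt before lowering.

Run:
```python
from h import *
s=np.load('pics/w4.npz'); z=s['range_z']; v,u=np.mgrid[0:384,0:512]
dx=u-s['cx'];dy=v-s['cy']; r=np.hypot(dx,dy); th=r/s['fx']; k=np.tan(th)/np.maximum(r,1e-6)
P=np.stack([dx*k*z,-dy*k*z,-z,np.ones_like(z)],-1); W=(P@s['cam_to_world'].T)[...,:3]
c=(v>170)&(v<345)&(u>200)&(u<318)&(W[...,2]>.1)&(z>0)
w=W[c]; m=abs(w[:,0]-.484)<.012; w=w[m]
for y in np.arange(.04,.19,.005):
    q=w[(w[:,1]>=y)&(w[:,1]<y+.005)]
    if len(q)>3: print(round(y,3),len(q),np.percentile(q[:,2],[5,50,95]).round(4))
```

```text
0.07 29 [0.2245 0.225  0.2257]
0.075 268 [0.225  0.2258 0.2266]
0.08 338 [0.2257 0.2264 0.2272]
0.085 345 [0.2264 0.2272 0.228 ]
0.09 387 [0.227  0.2279 0.2286]
0.095 417 [0.2277 0.2285 0.2294]
0.1 450 [0.2284 0.2292 0.2301]
0.105 548 [0.2288 0.2298 0.2307]
0.11 2256 [0.2235 0.2638 0.2707]
0.115 612 [0.2233 0.2243 0.2714]
0.12 598 [0.2241 0.225  0.2261]
0.125 167 [0.2019 0.2321 0.2334]
0.13 1097 [0.2024 0.2329 0.2341]
0.135 2104 [0.199  0.2215 0.2331]
0.14 280 [0.1906 0.1939 0.1982]
```

move_arm:
  motion:
    - [0,0,-0.2,-0.0214,0,0]
    - [0,0,-0.45,-0.0214,0,0]
    - [0,0,-0.65,-0.0214,0,0]
    - [0,0,-0.8,-0.0214,0,0]
    - [0,0,-0.87,-0.0214,0,0]
    - [0,0,-0.9,-0.0214,0,0]
    - [0,0,-0.915,-0.0214,0,0]
    - [0,0,-0.915,-0.0214,0,0]

```text
time: 8.82
tcp_pos: [0.4848, 0.1004, 0.0289]
tcp_rot: [3.141, 0.148, 1.569]
force: [0.4, 0.4, -1.7]
grip_width: 0.0431
gripper_force: 75.6
```

move_arm:
  motion:
    - [0,0,-0.005,0,0,0]
    - [0,0,-0.008,0,0,0]
    - [0,0,-0.008,0,0,0]

```text
time: 9.2
tcp_pos: [0.4845, 0.1005, 0.0267]
tcp_rot: [-3.141, 0.148, 1.569]
force: [0.4, -0.4, -2.0]
grip_width: 0.0434
gripper_force: 75.6
```

move_arm:
  motion:
    - [0,0,0,0,0,0]
    - [0,0,0,0,0,0]
    - [0,0,0,0,0,0]
    - [0,0,0,0,0,0]
    - [0,0,0,0,0,0]
    - [0,0,0,0,0,0]
  fingers: 1

```text
time: 9.95
tcp_pos: [0.4845, 0.1004, 0.0266]
tcp_rot: [-3.141, 0.149, 1.569]
force: [-0.4, -0.7, -0.4]
grip_width: 0.0855
gripper_force: 0.0
```

move_arm:
  motion:
    - [0,0,0.05,0,0,0]
    - [0,0,0.2,0,0,0]
    - [0,0,0.45,0,0,0]
    - [0,0,0.7,0,0,0]
    - [0,0,0.9,0,0,0]
    - [-0.2,0.2,0.9,0,0,0]
    - [-0.2,0.4,0.9,0,0,0]
    - [-0.2,0.4,0.9,0,0,0]

```text
time: 10.95
tcp_pos: [0.4442, 0.1835, 0.2072]
tcp_rot: [-3.141, 0.147, 1.574]
force: [-0.3, -1.3, -0.5]
grip_width: 0.0853
gripper_force: 0.0
```

Run:
```python
from h import *
s=snap('scene','s5'); t=snap('top','t5')
A=cv2.imread('pics/s5.png')[80:300,100:364]; B=cv2.imread('pics/t5.png')[110:260,110:410]
cv2.imwrite('pics/c5.png',np.hstack([cv2.resize(A,(400,333)),cv2.resize(B,(400,333))]))
```

```text
(no output)
```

View pics/c5.png

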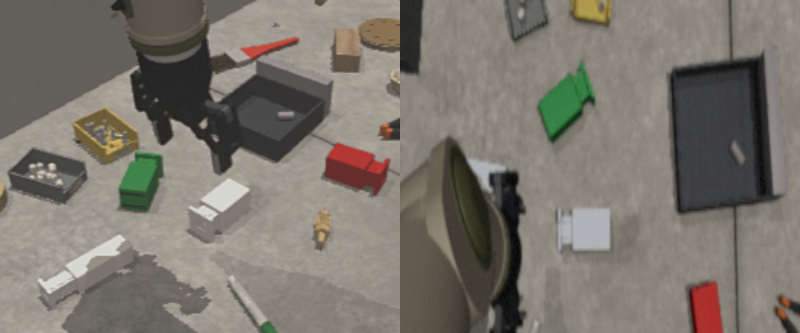

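The bottle lies flat on its side on the bench at (585,230). The pin is in the tray at (738,152), the slim bottle is where it was, and the gripper is clear of everything.

```bash
python3 -c "
from station import sign_off; print(sign_off())"
```

```text
the job is handed in; nothing more can be done
None
```

The job is done and handed in: one tap knocked the pin into the tray, the bottle lies on its side on the bench outside the box, and the slim bottle was not touched.

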